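# Slide the tall pepper mill home into its stall

## Task

Push the tall pepper mill across the worktop into the empty one of the two low wooden stalls, until its foot rests against the stall's back board. Push gently and low, on its foot, so that it slides upright without tipping; never grip it or lift it off the worktop. Leave the oil bottle, mug, salt shaker and jar where they stand.

Things in the scene. Friction and masses are not known exactly. Their poses are not given: they have to be found in the camera images.
- mill: Tall pepper mill, dark wood, loose, 0.3 kg, 226 mm tall, round. Foot: straight cylinder 50 mm in diameter up to 42 mm above the worktop; then a 30 mm waist at 85 to 115 mm, 42 mm thick at 150 mm, 48 mm head at 185 mm. Pushed lower than about 30 mm above the worktop it slides; higher, it may tip. Origin: centre of the foot's underside, z up.
- stall: Empty stall, fixed: three-sided wooden pen, no floor, open front towards the robot (within 0.3 rad). Own +x points from the front inwards, z up. Origin on the worktop where the mill's foot centre is when it touches the back board: board's inner face at x = 25 mm (70 mm high). Side walls x -32 to 28 mm, inner faces y = -38 and 38 mm, 10 mm thick, 45 mm high. Left or right one.
- full_stall: The other stall, of the same shape and same axes, fixed; the oil bottle stands in it.
- oil: Bystander: oil bottle of green glass, 56 mm in diameter, 210 mm tall, loose, standing in the other stall. Origin: centre of its underside.
- mug: Bystander: white mug, loose, 80 mm in diameter and 90 mm tall, to the left of the work. Origin: centre of its underside.
- shaker: Bystander: short dark wooden salt shaker, loose, 44 mm in diameter and 78 mm tall, to the right of the work. Origin: centre of its underside.
- jar: Bystander: glass jar with steel lid, loose, 70 mm in diameter and 100 mm tall, to the right of the work. Origin: centre of its underside.

How it is judged:
At the end, for the whole second after the job is handed in: The pepper mill stands upright (within 0.06 rad), at rest on the worktop, inside the empty stall between its side walls, its foot within 8 mm of touching the back board (x of mill in the frame of stall between -0.008 and 0.008 m and y of mill in the frame of stall between -0.018 and 0.018 m and height (world z) of mill below 0.004 m and angle between mill's own z axis and vertical below 0.06 rad and linear speed of mill below 0.02 m/s).
It fails at once if the mill tips (leans more than 0.3 rad) (angle between mill's own z axis and vertical above 0.3 rad).
It fails at once if the mill is lifted off the worktop (its foot rises more than 10 mm) (height (world z) of mill above 0.01 m).
It fails at once if the fingers grip or ram the mill (more than 35 N) (contact force between the fingers and mill above 35 N).
It fails at once if the oil bottle, mug, salt shaker or jar is moved more than 15 mm or tipped (distance of any of oil, mug, shaker, jar from where it was at the start of the episode above 0.015 m or angle between any of oil, mug, shaker, jar's own z axis and vertical above 0.25 rad).
It also fails if it takes over 61 s, if anything falls off the work surface, if the arm or the gripper's body presses on something with over 40 N, if the wrist force passes 120 N, or if a joint passes its speed limit or range.

## Robot

A 6-joint arm with a two-finger parallel gripper is mounted at the origin on the work surface. World frame = base frame: x ahead of the robot, y to its left, z up, the work surface at z = 0. Lengths are in m, angles in rad, forces in N, time in s.
With the tool pointing down it reaches from about 0.25 to 0.8 m from the base axis. Payload 3.9 kg.
Tool frame: the origin (TCP) lies at the very end of the fingers, on their centre line; the grasp point (between the pads) lies env.grip_depth behind it (env.grip_depth is the distance from the TCP to the grasp point, in m); z points along the fingers, y is the line along which they close (so a half turn about z gives the same grasp; the last joint's range is limited). The gripper opens to 85 mm and grips with 20 to 120 N. Pads are 22 mm wide; open, the fingers measure 114 mm over their backs; the gripper's body (76 mm by 85 mm) begins 54 mm behind the grasp point. The pads swing forward as they close: fully open they stand 13 mm farther back than shut.
Start: joints at [-1.267, 0.26, -0.138, 1.173, 0, 1.571], TCP at [0.157, -0.501, 0.231] pointing down, gripper open.
Joint ranges: [-2.78, 2.78], [-0.83, 1.72], [-1.28, 1.37], [-1.9, 2.12], [-1.57, 1.48], [-3.14, 3.14]. Speed limits (rad/s): [2.57, 2.57, 3.14, 3.14, 3.14, 3.14].

## Interface

Orientations are given as a unit quaternion [w, x, y, z].
In Python, from bench import env gives the robot as it stands. The module is installed in compiled form; this text tells all that it offers.
- The arm moves only by the tool servo_tool, never from a script. Its argument "deltas" is text: rows parted by semicolons, each of 7 numbers parted by spaces: the shift along the tool's x, y, z in mm, then the turn, a rotation vector about the tool's x, y, z in rad, then the finger opening in mm, from 0 to 85.4. A call has 1 to 10 rows; each row shifts and turns the commanded pose from where the row before left it, along the tool's axes as they then stand; what a row does not reach is not made up. A row lasts 1/10 s, in which the tool goes at most 50 mm and 8.59 degrees, less where a joint would pass 70% of its speed; a pose out of reach is approached as far as the arm can. A call is refused whole if a number of a shift passes 50 or a number of a turn 0.15, either way. A call with a gripper value outside its range is refused whole. The fingers move at their own pace and stop on an object; "grip_force" is the grip in N (left out, the last holds). Time passes only in rows, so rows that do not move let the fingers close. It gives the time, the measured TCP pose, the force, the opening and the grip force at its end, in the units of the state.
- env.state(): the state, without advancing time (a new reading comes with each control period).
- env.capture(name): name is "scene" or "top"; returns a dict with "color" (384x512x3 uint8, red, green, blue), "K" (3x3 intrinsics, pixels), "extrinsics" (4x4, takes a point from camera to world coordinates). Camera axes: x right, y down, z forward; pixel columns grow to the right and rows downward; lengths in m; the calibration is good to about 2 mm. A picture is of the moment at which its call begins. There is no depth.
- env.hand_in(): hands the job in; it is judged then, once.
The state is a dict: "clock": time; "joint_pos": joint angles; "dq": joint speeds; "joint_torque": joint torques, N m; "tcp_pos": TCP position; "orientation": TCP orientation; "force": force on the tool from outside, world axes, zero at the start; "torque": the same for the moment, N m; "finger_gap": finger opening in m; "gripper_force": force on a finger pad.
Only numpy, scipy, OpenCV 4.12 (cv2) and the standard library are available. Lean on these libraries where they do the work, as an engineer would, in place of code of your own. Each camera call takes 0.05 s, during which the arm holds its last target. There are 200 camera calls.

## Working session

There is one attempt and no reset: what is moved stays moved. The work goes in short steps, Python scripts to look and compute and a tool call to move; the robot and the scene stay as the last step left them, time stands still between calls to the robot, and variables do not carry over. Pictures are saved under pics/ and viewed, at most 10 in all, crops included, and the job is handed in when it is done.

Besides the shell and the picture viewer there is one more tool, called as name(argument=value, ...) on one line, values as JSON. servo_tool: Moves the arm, as the interface text tells. Its arguments: {"type":"object","properties":{"deltas":{"type":"string"},"grip_force":{"type":"number"}},"required":["deltas"]}

```bash
mkdir -p pics; python3 - <<'E'
from bench import env
import cv2,numpy as np
for n in("scene","top"):
    c=env.capture(n);cv2.imwrite(f"pics/{n}0.png",c["color"][:,:,::-1]);np.savez(f"{n}0.npz",**{k:c[k] for k in("color","K","extrinsics")})
    print(n,c["K"].round(1).tolist(),c["extrinsics"].round(3).tolist())
print(env.state(),env.grip_depth)
E
```

```text
scene [[356.1, 0.0, 249.8], [0.0, 356.1, 192.7], [0.0, 0.0, 1.0]] [[0.494, 0.551, -0.673, 1.148], [0.87, -0.321, 0.375, -0.349], [-0.009, -0.771, -0.637, 0.608], [0.0, 0.0, 0.0, 1.0]]
top [[370.9, 0.0, 252.4], [0.0, 370.9, 189.8], [0.0, 0.0, 1.0]] [[-0.027, -0.985, 0.171, 0.418], [-0.999, 0.03, 0.016, 0.004], [-0.021, -0.171, -0.985, 0.95], [0.0, 0.0, 0.0, 1.0]]
{'clock': 0.1, 'joint_pos': array([-1.26702052e+00,  2.60612309e-01, -1.39272391e-01,  1.17272280e+00,
       -1.42388680e-05,  1.57081145e+00]), 'dq': array([ 4.27397580e-04, -4.55323796e-04,  2.94457891e-03,  3.66736947e-03,
        6.68607569e-05,  2.45775179e-03]), 'joint_torque': array([-5.77103992e-05, -4.06508482e+01,  2.54527456e+01,  1.00980786e-02,
       -1.65422603e-05, -1.15923544e-05]), 'tcp_pos': array([ 0.15684513, -0.50035348,  0.23053908]), 'orientation': array([-8.94083055e-04,  9.88487929e-01,  1.51297038e-01, -1.44063705e-04]), 'force': array([-0.87884493,  0.27129455, -0.45148982]), 'torque': array([ 0.01997542, -0.03431224, -0.02328025]), 'gripper_force': 0.0, 'finger_gap': 0.08542324378241081} 0.0187
```

View pics/top0.png

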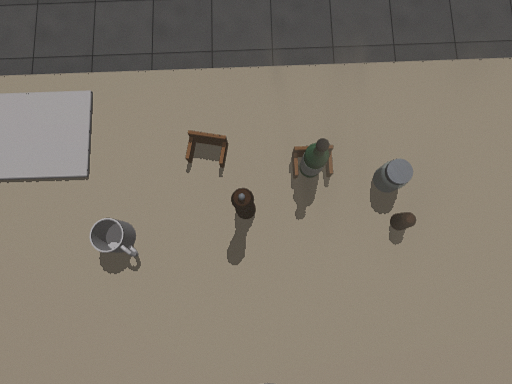

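View pics/scene0.png

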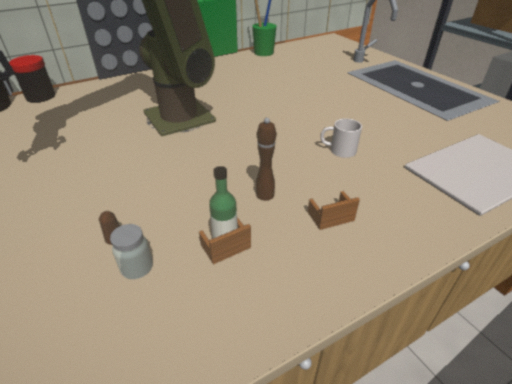

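The empty stall is the left one, near top px (207,148), with the mill's foot near (246,212) and the bottle's stall at (313,160). In the scene view the mill's foot is near (265,195) and the empty stall near (335,210). I'll enlarge both views.

```bash
python3 - <<'E'
import cv2,numpy as np
t=np.load("top0.npz")["color"][120:225,175:275,::-1];s=np.load("scene0.npz")["color"][110:235,245:365,::-1]
g=lambda i:cv2.resize(cv2.convertScaleAbs(i,alpha=1.6),(0,0),fx=5,fy=5,interpolation=cv2.INTER_CUBIC)[:525]
cv2.imwrite("pics/c_t.png",g(t))
s=cv2.resize(cv2.convertScaleAbs(s,alpha=1.4),(0,0),fx=4.5,fy=4.5,interpolation=cv2.INTER_CUBIC);cv2.imwrite("pics/c_s.png",s)
E
```

```text
(no output)
```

View pics/c_t.png

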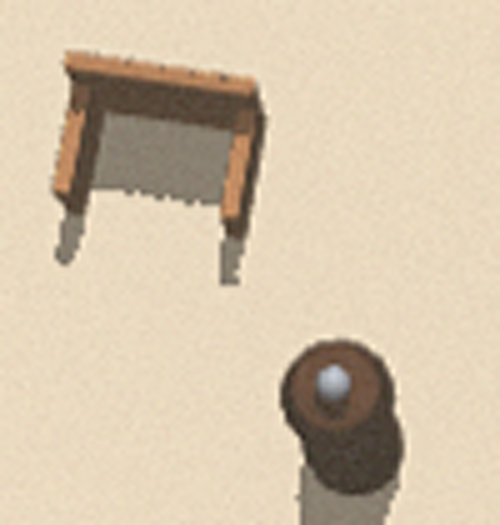

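View pics/c_s.png

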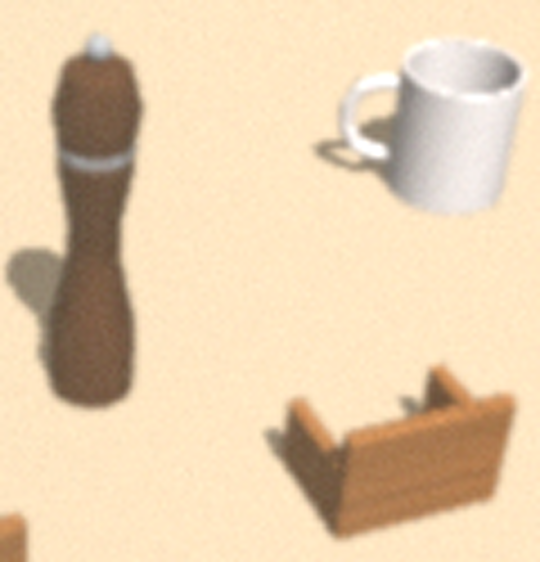

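The crops show the stall corners and walls clearly. In the top crop the back board's top runs (67,52)-(255,78), with its inner edge at (68,70)-(255,97). The wall front ends are at (63,193) and (232,217). The mill's knob is at (334,382) and the near edge of its foot at (353,493). In the scene crop the foot spans columns 50-133, with its lowest point at (92,405).

```bash
cat >h.py <<'E'
import numpy as np
def ray(c,u,v,z):
    E=c["extrinsics"];d=E[:3,:3]@np.linalg.solve(c["K"],[u,v,1]);o=E[:3,3]
    return (o+d*(z-o[2])/d[2])[:2]
E
python3 - <<'E'
import numpy as np
from h import ray
T=np.load("top0.npz");S=np.load("scene0.npz")
t=lambda u,v,z:ray(T,(u+.5)/5-.5+175,(v+.5)/5-.5+120,z)
s=lambda u,v,z:ray(S,(u+.5)/4.5-.5+245,(v+.5)/4.5-.5+110,z)
P=lambda n,p:print(n,(p*1000).round(1))
a,b=t(63,193,.045),t(232,217,.045);P("wall L",a);P("wall R",b)
c,d=t(68,71,.07),t(255,97,.07);P("in L",c);P("in R",d);e,f=t(67,52,.07),t(255,78,.07);P("out L",e);P("out R",f)
for p,q in((a,b),(c,d),(e,f)):
    v=p-q;print(np.linalg.norm(v)*1000,np.arctan2(-v[0],v[1]))
th=np.mean([np.arctan2(-(p-q)[0],(p-q)[1]) for p,q in((a,b),(c,d),(e,f))])
X=np.array([np.cos(th),np.sin(th)]);print("th",th)
P("o from walls",(a+b)/2+.032*X);P("o from board",(c+d)/2-.025*X)
# scene outer board bottom corners & top
for n,p in(("sc R bot",s(338,533,0)),("sc L bot",s(492,497,0)),("sc topR",s(350,440,.07)),("sc topL",s(512,399,.07))):P(n,p)
P("knob top",t(334,382,.222));P("knob sc",s(98,47,.222))
co=S["extrinsics"][:2,3];p=s(92,405,0);P("foot sc",p+.025*(p-co)/np.linalg.norm(p-co))
l,r=s(50,350,.02),s(133,350,.02)
p=t(353,493,0);P("foot top near",p); 
# other objects rough (top)
for n,u,v,z in(("oilcap",322,145,.21),("oil base",311,165,0),("jar lid",399,172,.1),("shaker",408,219,.078),("mug",108,236,.09),("mug handle",132,252,.045)):P(n,ray(T,u,v,z))
E
```

```text
wall L [661.2 180.7]
wall R [646.   95.5]
in L [716.9 173.5]
in R [700.3  80.8]
out L [726.7 174.1]
out R [710.1  80.6]
86.62927858756305 -0.17654142980034307
94.24669314844763 -0.17667448369779787
94.9216937788724 -0.17641053366873527
th -0.1765421490556254
o from walls [685.1 132.5]
o from board [684.  131.5]
sc R bot [705.   87.4]
sc L bot [725.1 176.5]
sc topR [707.3  82.9]
sc topL [724.1 174.6]
knob top [532.6  37.7]
knob sc [535.9  37. ]
foot sc [529.7  42.4]
foot top near [509.7  39.6]
oilcap [ 635.8 -130.2]
oil base [ 644.3 -136.2]
jar lid [ 597.2 -324.6]
shaker [ 489.2 -343.3]
mug [468.8 356. ]
mug handle [431.3 314.3]
```

Stall origin is about (0.6845, 0.132) with yaw -0.177, and the mill is at about (0.533, 0.038). I'll tilt the tool back and use the partly open fingers as a two-point fork. The first push runs diagonally to line the mill up with the stall, and the second runs along the stall axis.

servo_tool(deltas="36 -28 3 0 0 0 36;36 -28 3 0 0 0 36;36 -28 3 0 0 0 36;36 -28 3 0 0 0 36;36 -28 3 0 0 0 36;36 -28 3 0 0 0 36;36 -28 3 0 0 0 36;36 -28 3 0 0 0 36;36 -28 3 0 0 0 36;36 -28 3 0 0 0 36")

```text
clock: 1.1
tcp_pos: [0.4173, -0.1243, 0.201]
orientation: [0.0, 0.988, 0.151, -0.0]
force: [0.7, -0.7, 0.7]
finger_gap: 0.0361
gripper_force: 0.0
```

servo_tool(deltas="30 -25 3 0 0 -0.13 36;30 -23 3 0 0 -0.13 36;0 0 0 0 0 -0.13 36;0 0 0 0 0 -0.13 36;0 0 0 0 0 -0.12 36;0 0 0 0 0.12 0 36;0 0 0 0 0.12 0 36;0 0 0 0 0.12 0 36;0 0 0 0 0.12 0 36;0 0 0 0 0.12 0 36")

```text
clock: 2.1
tcp_pos: [0.4555, -0.0599, 0.1959]
orientation: [-0.134, 0.85, 0.434, 0.266]
force: [-1.0, 0.3, -0.5]
finger_gap: 0.036
gripper_force: 0.0
```

```bash
cat >>h.py <<'E'
from scipy.spatial.transform import Rotation as R
def goto(env,p,yaw,tilt):
    "total tool-frame shift (mm) and turn from the present pose to TCP p, push azimuth yaw, tilt"
    s=env.state();q=s["orientation"];A=R.from_quat([q[1],q[2],q[3],q[0]])
    B=R.from_euler("z",yaw)*R.from_euler("x",np.pi)*R.from_euler("y",tilt)
    print("tcp",(s["tcp_pos"]*1000).round(1),"F",s["force"].round(1),"gap",s["finger_gap"].round(4),"t",s["clock"])
    print("toolz",A.as_matrix()[:,2].round(3),"x",A.as_matrix()[:,0].round(3),"j",s["joint_pos"].round(2))
    print("turn first",(A.inv()*B).as_rotvec().round(3),"then shift in target frame",(B.inv().apply(np.array(p)-s["tcp_pos"])*1000).round(1))
E
python3 -c "
from bench import env
from h import *
goto(env,[.462,-.059,.012],.941,.6)"
```

```text
Traceback (most recent call last):
  File "h.py", line 10, in goto
    print("tcp",(s["tcp_pos"]*1000).round(1),"F",s["force"].round(1),"gap",s["finger_gap"].round(4),"t",s["clock"])
                                                                           ^^^^^^^^^^^^^^^^^^^^^
AttributeError: 'float' object has no attribute 'round'
```

```bash
sed -i 's/s\["finger_gap"\].round(4)/s["finger_gap"]/' h.py
python3 -c "
from bench import env
from h import *
goto(env,[.462,-.059,.012],.941,.6)"
```

```text
tcp [455.5 -59.9 195.9] F [-1.   0.3 -0.5] gap 0.036005372330042786 t 2.1
toolz [ 0.335  0.459 -0.823] x [0.482 0.667 0.569] j [-0.54  0.11 -0.59  0.81  0.6   1.68]
turn first [ 0.    -0.005  0.003] then shift in target frame [-100.1    4.7  154.4]
```

servo_tool(deltas="-20 1 31 0 0 0 36;-20 1 31 0 0 0 36;-20 1 31 0 0 0 36;-20 1 31 0 0 0 36;-18 1 28 0 0 0 36;0 0 0 0 0 0 36;0 0 0 0 0 0 36")

```text
clock: 2.8
tcp_pos: [0.4618, -0.0582, 0.0144]
orientation: [-0.135, 0.851, 0.434, 0.263]
force: [0.7, -0.3, 1.0]
finger_gap: 0.036
gripper_force: 0.0
```

```bash
python3 - <<'E'
from bench import env
from h import *
import cv2
goto(env,[.533-.59*.05,.038-.81*.05,.012],.941,.6)
c=env.capture("top")["color"][120:270,150:300,::-1];s=env.capture("scene")["color"][90:240,200:350,::-1]
f=lambda i:cv2.resize(cv2.convertScaleAbs(i,alpha=1.5),(400,400),interpolation=cv2.INTER_CUBIC)
cv2.imwrite("pics/b.png",np.hstack([f(c),f(s)]))
E
```

```text
tcp [461.8 -58.2  14.4] F [ 0.7 -0.3  1. ] gap 0.03595503978518145 t 2.8
toolz [ 0.33   0.459 -0.825] x [0.485 0.667 0.565] j [-0.52  0.39 -0.84  0.27  0.6   1.7 ]
turn first [-0.004 -0.     0.001] then shift in target frame [56.   0.9 41.3]
```

View pics/b.png

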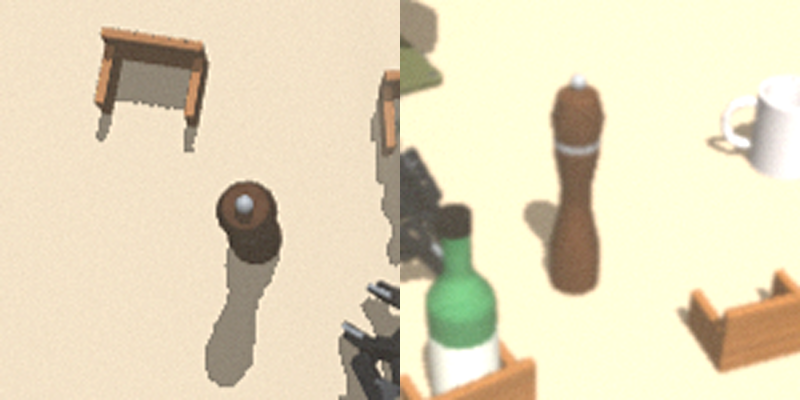

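The fork is aimed at the mill's foot: fingertips at crop (346,326) and (375,287), foot near (252,243). I'll close in, lower slightly, then push slowly.

servo_tool(deltas="10 0 10 0 0 0 36;12 0 9 0 0 0 36;12 0 9 0 0 0 36;12 0 8 0 0 0 36;10 0 7 0 0 0 36;0 0 0 0 0 0 36")

```text
clock: 3.5
tcp_pos: [0.5059, -0.0013, 0.0129]
orientation: [-0.133, 0.85, 0.436, 0.265]
force: [-0.3, -0.3, -0.3]
finger_gap: 0.0361
gripper_force: 0.0
```

servo_tool(deltas="4 0 2.8 0 0 0 36;4 0 2.8 0 0 0 36;4 0 2.8 0 0 0 36;4 0 2.8 0 0 0 36;4 0 2.8 0 0 0 36;4 0 2.8 0 0 0 36;4 0 2.8 0 0 0 36;4 0 2.8 0 0 0 36;4 0 2.8 0 0 0 36;0 0 0 0 0 0 36")

```text
clock: 4.5
tcp_pos: [0.5299, 0.0346, 0.0102]
orientation: [-0.134, 0.851, 0.435, 0.263]
force: [-0.5, -0.7, -1.0]
finger_gap: 0.0358
gripper_force: 0.5
```

```bash
cat >>h.py <<'E'
def look(env,name):
    import cv2
    c=env.capture("top")["color"][120:270,150:300,::-1];s=env.capture("scene")["color"][90:240,230:380,::-1]
    f=lambda i:cv2.resize(cv2.convertScaleAbs(i,alpha=1.5),(400,400),interpolation=cv2.INTER_CUBIC)
    cv2.imwrite(name,np.hstack([f(c),f(s)]))
def stallpt(x,y):
    c,s=np.cos(-.1765),np.sin(-.1765);return np.array([.6845+c*x-s*y,.132+s*x+c*y])
def mill(env):
    "knob (z .222) in both views: bright grey, low-saturation blob near the mill; prints world and stall frame"
    import cv2
    for n in("top","scene"):
        c=env.capture(n);h=cv2.cvtColor(c["color"],cv2.COLOR_RGB2HSV)
        m=((h[...,1]<60)&(h[...,2]>70)).astype(np.uint8)
        k,_,st,ce=cv2.connectedComponentsWithStats(m)
        for i in range(1,k):
            if 4<=st[i,4]<=60:
                p=ray(c,*ce[i],.222)
                if .45<p[0]<.78 and -.03<p[1]<.22:
                    d=p-[.6845,.132];cc,ss=np.cos(.1765),np.sin(.1765)
                    print(n,"px",ce[i].round(1),"area",st[i,4],"world",(p*1000).round(1),"stall",(np.array([cc*d[0]-ss*d[1],ss*d[0]+cc*d[1]])*1000).round(1))
E
python3 - <<'E'
from bench import env
from h import *
goto(env,[.533,.038,.010],.941,.6)
mill(env);look(env,"pics/d.png")
E
```

```text
tcp [529.9  34.6  10.2] F [-0.5 -0.7 -1. ] gap 0.035820592591107904 t 4.5
toolz [ 0.331  0.458 -0.825] x [0.483 0.669 0.565] j [-0.26  0.41 -0.83  0.09  0.56  2.01]
turn first [-0.002 -0.     0.003] then shift in target frame [3.7 0.5 2.8]
top px [233.9 190.6] area 36 world [544.   52.5] stall [-124.4 -102.9]
top px [268.2 204.9] area 8 world [513.3 -15. ] stall [-142.8 -174.8]
top px [274.7 220.2] area 27 world [482.6 -26.5] stall [-171.  -191.5]
top px [252.8 230.5] area 22 world [463.7  16.9] stall [-197.2 -152.1]
scene px [331.  104.2] area 12 world [547.1 213.4] stall [-149.5   56.1]
scene px [321.9 107. ] area 8 world [547.9 185. ] stall [-143.8   28.2]
scene px [318.2 108.8] area 5 world [550.9 171.6] stall [-138.5   15.6]
scene px [327.7 112.7] area 29 world [577.8 178.4] stall [-113.2   27. ]
scene px [289.7 111. ] area 6 world [525.9 107.2] stall [-151.7  -52.3]
scene px [314.  116.9] area 41 world [578.4 138.2] stall [-105.6  -12.5]
scene px [290.5 115.3] area 11 world [544.6  96.8] stall [-131.6  -59.2]
scene px [294.4 116.8] area 5 world [555.2 100.1] stall [-121.7  -54.
[... 2490 characters left out ...]
] area 54 world [753.1  -1.8] stall [  91.  -119.7]
scene px [295.8 176.8] area 56 world [742.9 -28.8] stall [  85.7 -148.1]
scene px [308.2 171.4] area 5 world [7.411e+02 2.000e-01] stall [  78.8 -119.8]
scene px [322.2 170.8] area 4 world [752.4  23.6] stall [ 85.9 -94.8]
scene px [334.8 172.8] area 6 world [769.   39.2] stall [ 99.4 -76.5]
scene px [318.4 177.2] area 8 world [764.5   5.2] stall [ 101.  -110.8]
scene px [322.2 174.8] area 4 world [762.1  15.9] stall [  96.7 -100.7]
scene px [331.8 174.4] area 5 world [769.9  31.4] stall [101.7 -84.1]
scene px [331.5 178.3] area 6 world [778.8  23.3] stall [111.9 -90.4]
scene px [321.8 179.6] area 5 world [773.    6.1] stall [ 109.2 -108.4]
```

View pics/d.png

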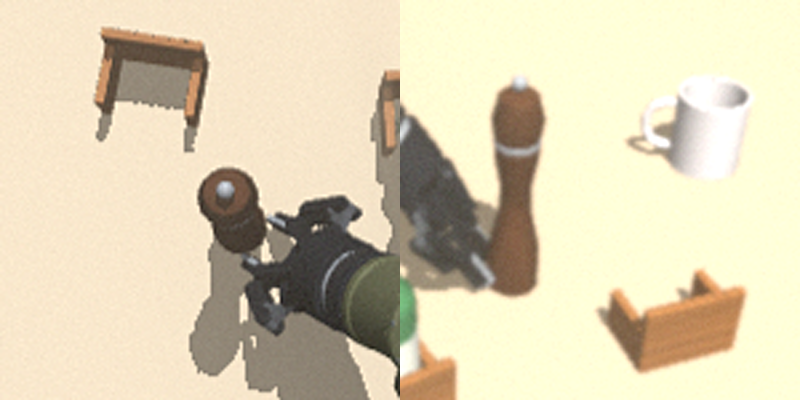

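The fork cradles the foot: fingertips at crop (250,262) and (280,222), mill upright with its knob at (226,190). I'll push on about 112 mm in the same direction.

servo_tool(deltas="3 0 2.1 0 0 0 36;4 0 2.8 0 0 0 36;4 0 2.8 0 0 0 36;4 0 2.8 0 0 0 36;4 0 2.8 0 0 0 36;4 0 2.8 0 0 0 36;4 0 2.8 0 0 0 36;4 0 2.8 0 0 0 36;4 0 2.8 0 0 0 36;3 0 2.1 0 0 0 36")

```text
clock: 5.7
tcp_pos: [0.5571, 0.0719, 0.0098]
orientation: [-0.134, 0.851, 0.434, 0.263]
force: [-3.0, -3.1, 3.2]
finger_gap: 0.0358
gripper_force: 2.1
```

```bash
sed -i 's/for n in("top","scene")/for n in("top",)/; s/4<=st\[i,4\]<=60/20<=st[i,4]<=60/' h.py; python3 -c "
from bench import env
from h import *
goto(env,[.533,.038,.010],.941,.6);mill(env)"
```

```text
tcp [557.1  71.9   9.8] F [-3.  -3.1  3.2] gap 0.03575783425485524 t 5.7
toolz [ 0.331  0.457 -0.825] x [0.484 0.668 0.565] j [-0.16  0.43 -0.8   0.04  0.53  2.11]
turn first [-0.001 -0.     0.003] then shift in target frame [-34.2   0.4 -23.7]
top px [215.1 177.9] area 35 world [570.9  89.7] stall [-104.4  -61.6]
```

servo_tool(deltas="3 0 2.1 0 0 0 36;4 0 2.8 0 0 0 36;4 0 2.8 0 0 0 36;4 0 2.8 0 0 0 36;4 0 2.8 0 0 0 36;4 0 2.8 0 0 0 36;4 0 2.8 0 0 0 36;4 0 2.8 0 0 0 36;4 0 2.8 0 0 0 36;3 0 2.1 0 0 0 36")

```text
clock: 6.75
tcp_pos: [0.5843, 0.1095, 0.0093]
orientation: [-0.134, 0.851, 0.434, 0.263]
force: [-3.2, -4.2, 5.3]
finger_gap: 0.0359
gripper_force: 3.2
```

servo_tool(deltas="4 0 2.8 0 0 0 36;4 0 2.8 0 0 0 36;4 0 2.8 0 0 0 36;3 0 2.1 0 0 0 36;2 0 1.4 0 0 0 36;0 0 0 0 0 0 36")

```text
clock: 7.35
tcp_pos: [0.5966, 0.1264, 0.0092]
orientation: [-0.134, 0.851, 0.435, 0.264]
force: [-1.6, -2.4, 3.6]
finger_gap: 0.036
gripper_force: 2.4
```

```bash
python3 -c "
from bench import env
from h import *
goto(env,[.533,.038,.010],.941,.6);mill(env)"
```

```text
tcp [596.6 126.4   9.2] F [-1.6 -2.4  3.6] gap 0.03599028870050859 t 7.35
toolz [ 0.332  0.458 -0.825] x [0.483 0.668 0.565] j [-0.04  0.46 -0.74  0.    0.49  2.25]
turn first [-0.002 -0.001  0.003] then shift in target frame [-89.4   0.6 -62.1]
top px [188.1 159.5] area 36 world [610.9 144.2] stall [-74.6  -0.9]
top px [253.1 233.7] area 29 world [457.5  16.6] stall [-203.2 -153.5]
```

The mill is at stall (-75,-1), as planned. Next I'll retreat and turn to the stall axis.

servo_tool(deltas="-20 0 -14 0 0 0 36;-25 0 -17 0 0 0 36;-25 0 -17 0 0 0 36;0 0 0 0 0 0 36;0 0 0 -0.063 0 0.092 36;0 0 0 -0.063 0 0.092 36;0 0 0 -0.063 0 0.092 36;0 0 0 -0.063 0 0.092 36;0 0 0 -0.063 0 0.092 36;0 0 0 -0.063 0 0.092 36")

```text
clock: 8.4
tcp_pos: [0.5467, 0.0581, 0.0093]
orientation: [-0.041, 0.946, 0.129, 0.294]
force: [0.3, 0.1, -0.6]
finger_gap: 0.0359
gripper_force: 0.0
```

servo_tool(deltas="0 0 0 -0.063 0 0.092 36;0 0 0 -0.063 0 0.092 36;0 0 0 -0.063 0 0.092 36;0 0 0 -0.063 0 0.092 36;0 0 0 0 0 0 36")

```text
clock: 8.9
tcp_pos: [0.5474, -0.0265, 0.0092]
orientation: [0.007, 0.955, -0.023, 0.296]
force: [-0.6, 0.5, 1.0]
finger_gap: 0.0361
gripper_force: 0.0
```

```bash
python3 -c "
from bench import env
from h import *
goto(env,[*stallpt(-150,-1),.010],-.1765,.6);mill(env)"
```

```text
tcp [547.4 -26.5   9.2] F [-0.6  0.5  1. ] gap 0.03610795861229153 t 8.9
toolz [ 0.565 -0.028 -0.825] x [ 0.824 -0.039  0.566] j [-0.05  0.35 -1.11 -0.49 -0.    3.14]
turn first [-0.072 -0.001  0.106] then shift in target frame [-123711.5     819.9  -84636.5]
top px [188.2 159.4] area 34 world [611.1 144.1] stall [-74.3  -1. ]
top px [272.  227.2] area 26 world [469.1 -20.7] stall [-185.3 -188.2]
```

The last joint reached its limit, because the stall yaw lies beyond it. The fork is symmetric, so I'll raise it, turn it half round and push with the tool's -x side.

servo_tool(deltas="0 0 -30 0 0 0 36;0 0 -30 0 0 0 36;0 0 0 0 0 -0.149 36;0 0 0 0 0 -0.149 36;0 0 0 0 0 -0.149 36;0 0 0 0 0 -0.149 36;0 0 0 0 0 -0.149 36;0 0 0 0 0 -0.149 36;0 0 0 0 0 -0.149 36;0 0 0 0 0 -0.149 36")

```text
clock: 9.95
tcp_pos: [0.5133, -0.0224, 0.0588]
orientation: [0.172, 0.8, 0.521, 0.241]
force: [-0.3, 0.6, 0.1]
finger_gap: 0.036
gripper_force: 0.0
```

servo_tool(deltas="0 0 0 0 0 -0.149 36;0 0 0 0 0 -0.149 36;0 0 0 0 0 -0.149 36;0 0 0 0 0 -0.149 36;0 0 0 0 0 -0.149 36;0 0 0 0 0 -0.149 36;0 0 0 0 0 -0.149 36;0 0 0 0 0 -0.149 36;0 0 0 0 0 -0.149 36;0 0 0 0 0 -0.149 36")

```text
clock: 10.95
tcp_pos: [0.5132, -0.0224, 0.0587]
orientation: [0.29, 0.235, 0.926, 0.06]
force: [-0.1, -0.3, 0.4]
finger_gap: 0.036
gripper_force: 0.0
```

servo_tool(deltas="0 0 0 0 0 -0.149 36;0 0 0 0 0 -0.149 36;0 0 0 0 0 -0.149 36;0 0 0 0 0 0 36")

```text
clock: 11.35
tcp_pos: [0.5132, -0.0226, 0.0587]
orientation: [0.296, 0.027, 0.955, -0.004]
force: [0.4, 0.7, -0.5]
finger_gap: 0.036
gripper_force: 0.0
```

```bash
sed -i 's/p)-s\["tcp_pos"\])\*1000/p)-s["tcp_pos"])*1000/' h.py; python3 -c "
from bench import env
from h import *
goto(env,[*(stallpt(-150,-1)),.010],-.1765+np.pi,-.6);mill(env)
print(stallpt(-150,-1))"
```

```text
tcp [513.2 -22.6  58.7] F [ 0.4  0.7 -0.5] gap 0.035952606558202274 t 11.35
toolz [ 0.565 -0.024 -0.825] x [-0.823  0.049 -0.565] j [-0.04  0.18 -1.11 -0.32  0.    0.01]
turn first [0.075 0.    0.097] then shift in target frame [123711.1   -817.8 -84576.3]
top px [188.2 159.4] area 35 world [611. 144.] stall [-74.5  -1.1]
top px [252.9 230.8] area 27 world [463.2  16.8] stall [-197.7 -152.3]
[-147.16072538   25.48529038]
```

```bash
python3 -c "
from bench import env
from h import *
goto(env,[*(stallpt(-.150,-.001)),.010],-.1765+np.pi,-.6)"
```

```text
tcp [513.1 -22.8  58.7] F [ 0.7  0.1 -0.4] gap 0.03607908291648336 t 11.4
toolz [ 0.565 -0.025 -0.825] x [-0.823  0.052 -0.565] j [-0.04  0.18 -1.11 -0.32  0.    0.01]
turn first [0.075 0.    0.094] then shift in target frame [ 34.4 181.4  35.4]
```

servo_tool(deltas="0 0 0 0.037 0 0.047 36;0 0 0 0.038 0 0.047 36;0 36 0 0 0 0 36;0 36 0 0 0 0 36;0 36 0 0 0 0 36;0 36 0 0 0 0 36;0 37 0 0 0 0 36;17 0 17 0 0 0 36;15 0 16 0 0 0 36;0 0 0 0 0 0 36")

```text
clock: 12.4
tcp_pos: [0.5339, 0.1556, 0.0096]
orientation: [0.292, 0.083, 0.953, -0.028]
force: [-0.3, -0.5, -0.8]
finger_gap: 0.0359
gripper_force: 0.0
```

```bash
python3 -c "
from bench import env
from h import *
goto(env,[*(stallpt(-.120,-.001)),.010],-.1765+np.pi,-.6);mill(env)
look(env,'pics/e.png')"
```

```text
tcp [533.9 155.6   9.6] F [-0.3 -0.5 -0.8] gap 0.0359111839196655 t 12.4
toolz [ 0.551 -0.102 -0.828] x [-0.816  0.142 -0.56 ] j [ 0.48  0.37 -0.99 -0.28 -0.35  0.57]
turn first [-0.003 -0.006  0.003] then shift in target frame [-27.    2.2  18. ]
top px [188.2 159.4] area 34 world [611.1 144.1] stall [-74.3  -1. ]
top px [208.3 228. ] area 24 world [471.2 104.1] stall [-205.1  -64.9]
top px [184.3 236.9] area 41 world [455.1 151.3] stall [-229.2  -21.3]
```

View pics/e.png

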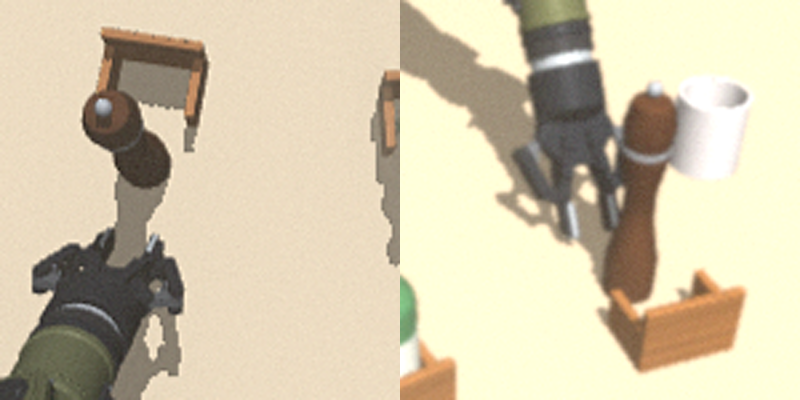

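The fork stands behind the mill: fingertips at top crop (107,237) and (155,240), foot near (145,160). I'll check that the mill is upright by projecting its axis into both views.

```bash
python3 -c "
import numpy as np
for n,ox,oy in(('top',150,120),('scene',230,90)):
    c=np.load(n+'0.npz');E=np.linalg.inv(c['extrinsics'])
    for z in(0,.222):
        p=c['K']@(E@[.611,.144,z,1])[:3];p=p[:2]/p[2];print(n,z,((p-[ox,oy])*400/150).round(0))
"
```

```text
top 0 [145. 162.]
top 0.222 [102. 105.]
scene 0 [225. 288.]
scene 0.222 [254.  86.]
```

The projection agrees, so the mill is upright. I'll narrow the fork to 28 mm for clearance from the stall walls and push along the stall axis.

servo_tool(deltas="-8 0.6 5.6 0 0 0 28;-8 0.6 5.6 0 0 0 28;-8 0.6 5.6 0 0 0 28;-6 0.4 4.2 0 0 0 28;-4 0 2.8 0 0 0 28;-4 0 2.8 0 0 0 28;-4 0 2.8 0 0 0 28;-4 0 2.8 0 0 0 28;-4 0 2.8 0 0 0 28;-4 0 2.8 0 0 0 28")

```text
clock: 13.55
tcp_pos: [0.601, 0.146, 0.0116]
orientation: [0.293, 0.083, 0.952, -0.027]
force: [-5.2, 1.0, 4.3]
finger_gap: 0.0277
gripper_force: 2.9
```

```bash
python3 -c "
from bench import env
from h import *
goto(env,[*(stallpt(-.025,-.0)),.010],-.1765+np.pi,-.6);mill(env)"
```

```text
tcp [601.  146.   11.6] F [-5.2  1.   4.3] gap 0.0276640182980374 t 13.55
toolz [ 0.554 -0.101 -0.826] x [-0.814  0.142 -0.563] j [ 0.4   0.42 -0.86 -0.24 -0.31  0.49]
turn first [-0.002 -0.002  0.003] then shift in target frame [-48.3   0.9  35. ]
top px [189.9 151.4] area 33 world [627.7 140.6] stall [-57.4  -1.5]
top px [189.6 204.7] area 29 world [518.2 141.1] stall [-165.3  -20.2]
```

servo_tool(deltas="-4 0.2 2.9 0 0 0 28;-4 0.2 2.9 0 0 0 28;-4 0.2 2.9 0 0 0 28;-4 0.2 2.9 0 0 0 28;-4 0 2.9 0 0 0 28;-4 0 2.9 0 0 0 28;-4 0 2.9 0 0 0 28;-4 0 2.9 0 0 0 28;-3 0 2.1 0 0 0 28")

```text
clock: 14.5
tcp_pos: [0.6442, 0.1394, 0.0109]
orientation: [0.294, 0.083, 0.952, -0.027]
force: [-6.2, 1.2, 5.6]
finger_gap: 0.0277
gripper_force: 3.7
```

```bash
python3 -c "
from bench import env
from h import *
goto(env,[*(stallpt(-.027,-.0)),.010],-.1765+np.pi,-.6);mill(env)"
```

```text
tcp [644.2 139.4  10.9] F [-6.2  1.2  5.6] gap 0.027726038605438198 t 14.5
toolz [ 0.555 -0.101 -0.826] x [-0.813  0.143 -0.564] j [ 0.35  0.46 -0.78 -0.2  -0.29  0.45]
turn first [-0.002 -0.001  0.002] then shift in target frame [-11.1  -0.2   8.6]
top px [193.  130.7] area 34 world [671.5 134.3] stall [-13.2  -0. ]
top px [203.2 169.6] area 47 world [588.8 113.6] stall [-91. -35.]
```

servo_tool(deltas="-1.6 0 1.2 0 0 0 28;-1.6 0 1.2 0 0 0 28;-1.6 0 1.2 0 0 0 28;-1.6 0 1.2 0 0 0 28;-1.6 0 1.2 0 0 0 28;0 0 0 0 0 0 28")

```text
clock: 15.15
tcp_pos: [0.6541, 0.1377, 0.0105]
orientation: [0.294, 0.083, 0.952, -0.027]
force: [-4.5, 1.2, 3.7]
finger_gap: 0.028
gripper_force: 3.0
```

servo_tool(deltas="-0.8 0 0.6 0 0 0 28;0 0 0 0 0 0 28")

```text
clock: 15.35
tcp_pos: [0.6549, 0.1375, 0.0104]
orientation: [0.294, 0.083, 0.952, -0.027]
force: [-5.6, 0.5, 5.2]
finger_gap: 0.0278
gripper_force: 3.5
```

servo_tool(deltas="-0.8 0 0.6 0 0 0 28;0 0 0 0 0 0 28")

```text
clock: 15.55
tcp_pos: [0.6558, 0.1374, 0.0103]
orientation: [0.294, 0.083, 0.952, -0.027]
force: [-5.4, 1.5, 4.9]
finger_gap: 0.0276
gripper_force: 3.4
```

```bash
python3 -c "
from bench import env
from h import *
goto(env,[*(stallpt(-.027,-.0)),.010],-.1765+np.pi,-.6);mill(env)"
```

```text
tcp [655.8 137.4  10.3] F [-5.4  1.5  4.9] gap 0.02764871641139236 t 15.55
toolz [ 0.555 -0.101 -0.826] x [-0.813  0.143 -0.564] j [ 0.34  0.48 -0.75 -0.19 -0.28  0.44]
turn first [-0.002 -0.001  0.002] then shift in target frame [-1.6 -0.2  1.5]
top px [194.2 125.4] area 33 world [682.9 131.7] stall [-1.6 -0.5]
top px [204.1 165.2] area 46 world [597.9 111.7] stall [-81.7 -35.2]
top px [161.3 210.3] area 47 world [508.8 197.2] stall [-184.4   33.4]
top px [161.1 219.5] area 22 world [490.5 197.4] stall [-202.5   30.3]
```

Not touching the back board yet. I'll go on in 1 mm steps until the force rises.

servo_tool(deltas="-0.8 0 0.6 0 0 0 28;0 0 0 0 0 0 28")

```text
clock: 15.8
tcp_pos: [0.6568, 0.1372, 0.0103]
orientation: [0.294, 0.083, 0.952, -0.027]
force: [-4.9, 0.4, 3.7]
finger_gap: 0.0279
gripper_force: 3.5
```

servo_tool(deltas="-0.8 0 0.6 0 0 0 28;0 0 0 0 0 0 28")

```text
clock: 16.0
tcp_pos: [0.6577, 0.137, 0.0103]
orientation: [0.294, 0.083, 0.952, -0.027]
force: [-6.2, 1.4, 5.2]
finger_gap: 0.028
gripper_force: 3.8
```

servo_tool(deltas="-0.8 0 0.6 0 0 0 28;0 0 0 0 0 0 28")

```text
clock: 16.2
tcp_pos: [0.6579, 0.137, 0.0099]
orientation: [0.293, 0.083, 0.952, -0.027]
force: [-8.6, 1.8, 8.0]
finger_gap: 0.028
gripper_force: 5.3
```

The force rose and the TCP stopped, so the foot is against the board. I'll back off slowly and check.

servo_tool(deltas="-0 0 0 0 0 0 28;1.6 0 -1.1 0 0 0 28;3 0 -2.1 0 0 0 28;5 0 -3.5 0 0 0 28;10 0 -7 0 0 0 28;20 0 -14 0 0 0 28;20 0 -14 0 0 0 28;20 0 -14 0 0 0 28;0 0 0 0 0 0 28;0 0 0 0 0 0 28")

```text
clock: 17.2
tcp_pos: [0.5632, 0.154, 0.0114]
orientation: [0.294, 0.083, 0.952, -0.027]
force: [1.6, 0.6, 1.2]
finger_gap: 0.0281
gripper_force: 0.0
```

```bash
python3 -c "
from bench import env
from h import *
mill(env);look(env,'pics/f.png')
for n,ox,oy in(('top',150,120),('scene',230,90)):
    c=np.load(n+'0.npz');E=np.linalg.inv(c['extrinsics'])
    for z in(0,.222):
        p=c['K']@(E@[.6845,.132,z,1])[:3];p=p[:2]/p[2];print(n,z,((p-[ox,oy])*400/150).round(0))
"
```

```text
top px [194.4 124.5] area 31 world [684.9 131.4] stall [ 0.5 -0.6]
top px [208.7 215.7] area 21 world [495.2 103.2] stall [-181.3  -61.6]
top px [185.5 223.1] area 33 world [481.9 149. ] stall [-202.4  -18.8]
top px [177.7 232.2] area 49 world [464.6 164.3] stall [-222.2   -6.8]
top 0 [157.  89.]
top 0.222 [118.  12.]
scene 0 [264. 337.]
scene 0.222 [302. 129.]
```

View pics/f.png

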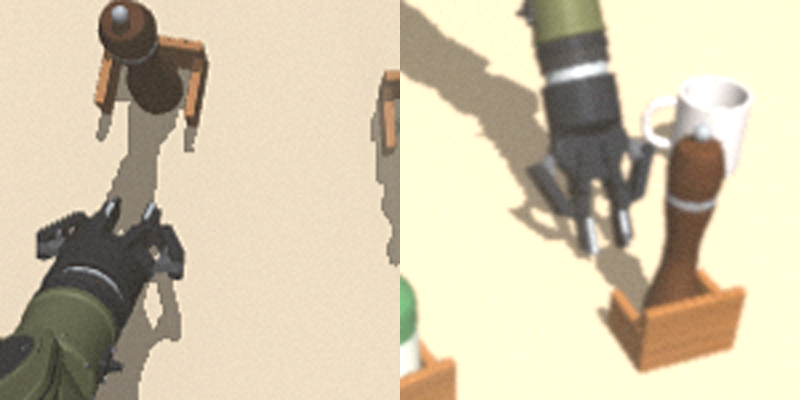

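The mill stands upright in the empty stall at about (0.5, -0.6) mm in the stall's frame. Its knob is at scene crop (702,132) against a predicted (702,129), and the foot is against the board with the fingers clear.

```bash
python3 -c "
from bench import env
print(env.hand_in())"
```

```text
the job is handed in; nothing more can be done
None
```

The pepper mill was pushed upright into the empty left stall and rests against the back board (camera estimate within about 1 mm). No bystander was touched, and the job was handed in at about 17 s; the hand-in returned no verdict.

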